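Shut the chisel case and close its draw latch

ROBOT

A 7-joint arm with a two-finger parallel gripper is mounted at the origin on a cart in front of the work surface, level with it; the furniture and walls round the work are solid. World frame = base frame: x ahead of the robot, y to its left, z up, the work surface at z = 0. Lengths are in m, angles in rad, forces in N, time in s.
With the tool pointing down it reaches from about 0.425 to 0.95 m from the base axis. Payload 4.7 kg.
Tool frame: the origin (TCP) lies midway between the tips of the shut fingers; the grasp point (between the pads) lies 19 mm behind it; z points along the fingers, y is the direction in which the jaws open and shut (so a half turn about z gives the same grasp; the last joint's range is limited). The gripper opens to 87 mm and grips with 3 to 60 N. Pads are 19 mm wide; open, the fingers measure 117 mm over their backs; the gripper's body (75 mm by 190 mm) begins 51 mm behind the grasp point.
Start: joints at [1.195, 0.469, -0.049, 1.532, 0.024, 1.141, -0.082], TCP at [0.229, -0.635, 0.223] pointing down, gripper open.
Joint ranges: [-2.59, 2.59], [-0.33, 1.99], [-1.39, 1.29], [0.1, 2.45], [-1.04, 4.18], [0.21, 1.99], [-2.66, 2.66]. Speed limits (rad/s): [2.57, 2.57, 3.14, 3.14, 3.14, 3.14, 3.14].

INTERFACE

Orientations are given as [roll, pitch, yaw] about the fixed x, y, z axes, in that order (R = Rz(yaw) Ry(pitch) Rx(roll)).
In Python, from workcell import manip gives the robot as it stands. The module is installed in compiled form; this text tells all that it offers.
- The arm moves only by the shell command python3 -m handwheel 'ROWS' [FORCE]. ROWS is JSON, a list of rows, each a list of 7 numbers: the finger opening in mm, from 0 to 87, then the shift along the tool's x, y, z in units of 60 mm (1.0 is 60 mm), then the turn, a rotation vector about the tool's x, y, z in units of 8 degrees (1.0 is 8 degrees). In form: [[hand, tx, ty, tz, wx, wy, wz], ...]. A call has 1 to 5 rows; each row shifts and turns the pose as measured when the row begins, along the tool's axes as they then stand; what a row does not reach is not made up. A row lasts 1/8 s, in which the tool goes at most 62.5 mm and 10.7 degrees, less where a joint would pass 70% of its speed; a pose out of reach is approached as far as the arm can. A call is refused whole if a number of a shift passes 1 or a number of a turn 1, either way. A call with a gripper value outside its range is refused whole. The fingers move at their own pace and stop on an object; FORCE is the grip in N (left out, the last holds). Time passes only in rows, so rows that do not move let the fingers close. It gives the time, the measured TCP pose, the force and the opening at its end, in the units of the state.
- manip.observe(): the state, without advancing time (a new reading comes with each control period).
- manip.camera(name): name is "scene" or "side" or "wrist"; returns the picture (480x640x3 uint8, blue, green, red); there is no depth.
- manip.get_calibration(name): a dict with "K" (3x3 intrinsics, pixels), "cam_to_world" (4x4, takes a point from camera to world coordinates). Camera axes: x right, y down, z forward; pixel columns grow to the right and rows downward; lengths in m; the calibration is good to about 2 mm. A picture is of the moment at which its call begins: read the wrist's pose just before it. get_calibration takes no time and is no camera call; for the wrist camera it gives the pose at the moment of the call.
- manip.job_done(): hands the job in, once; it reports no verdict.
The state is a dict: "time": time; "joint_pos": joint angles; "joint_velocities": joint speeds; "effort": joint torques, N m; "position": TCP position; "tcp_rot": TCP orientation; "wrist_force": force on the tool from outside, world axes, zero at the start; "moment": the same for the moment, N m; "grip_width": finger opening in m.
Only numpy, scipy, OpenCV 4.12 (cv2) and the standard library are available. Lean on these libraries where they do the work, as an engineer would, in place of code of your own. Each camera call takes 0.05 s, during which the arm holds its last target. There are 200 camera calls.

TASK

Put the chisels away safely: shut the lid of the blue transport case, hook the sprung loop of its draw latch over the keeper on the lid while the lever is still up, then press the lever down past centre so that it stays home against the case with the loop pulled tight in the keeper. Leave the other things on the bench where they are.

Things in the scene. Friction and masses are not known exactly. Their poses are not given: they have to be found in the camera images.
- case: Blue flight case with aluminium edges on two wooden bearers, fixed to the bench, 160 (x) x 280 (y) x 230 mm high with the lid shut; parting line 130 mm up. Origin on the bench under its middle; its -x side is the front, with the draw latch in the middle (y = 0); z up. Three chisels lie inside. The front face (x = -80 mm) is plain but for the latch.
- lid (a joint): Lid angle, rad: 0 shut, grows as the front rises; ajar 0.2 to 0.45 at first. Hinge line along y at the case's back edge (x = +80, z = 130 mm in the case frame). The lid is 100 mm high, weighs about 0.7 kg and its hinge is stiff: it stays where it is left and is pushed down with 2 to 4 N at the front.
- lid_edge (a point): Point on the lid's flat top, on the middle line, 15 mm behind its front edge (in the lid's own frame 145 mm ahead of the hinge line and 100 mm above it).
- keeper_seat (a point): Where the axis of the loop's cross bar must rest: in the keeper's hook on the lid's front, 30 mm out from the face, 146 mm above the bench when shut, 84 mm below the lid's top. Axes as the lid's (-x outward, z up). The hook is 18 mm wide: an upturned lip 3.5 to 9.5 mm outward of this point, its top 10 mm above it; behind the lip an open throat 26 mm deep whose floor rises 23 degrees toward the lid.
- loop_bar (a point): Middle of the loop's cross bar (7 mm steel bar along the case's y with red flat-ended round knobs, 15 mm in diameter, 54 mm over the ends). Held by the knobs' ends, it turns and may creep a few mm between the fingers. At first the loop stands up, leaning 15 to 55 degrees out from the case; it stays where it is left. Its two legs (27 mm clear gap) run 66 mm from the bar to a cross pin on the lever; sprung: 8 N, then 8 N/mm up to 8 mm.
- lever (a joint): Lever angle, rad: 0 shut (hanging down flat along the case front), 1.57 straight out, up to 2.6; 0.9 to 1.3 at first. It stays where it is left. The loop's cross pin sits on it 16 mm from its pivot (below it and 20 degrees toward the case when shut), so that a hooked loop is slack above 1.16 and dead centre is at 0.35; below that it snaps shut by itself. Pressing takes 3 to 5 N at the red pad.
- lever_pivot (a point): Pivot of the lever, axis along the case's y, 30 mm out from the front face, 92 mm above the bench. The keeper seat is 54 mm straight above it when the lid is shut, so the bar can be lifted at most 82 mm from this point without stretching the springs.
- lever_pad (a point): Middle of the outer face of the lever's red end pad (36 mm wide, 20 mm long), where it is pressed: 64 mm below the pivot and 14.5 mm outward of it when shut. The lever is steel, 24 mm wide.
- hammer: club hammer with a wooden handle, 122 x 245 x 32 mm, lying at the left; a bystander; origin under its middle, on the bench
- mug: yellow plastic mug with a handle, 84 x 107 x 88 mm, standing at the right; a bystander; origin under its middle
- block: grey-beige rubbing block, 66 x 79 x 30 mm, at the back right; a bystander; origin under its middle
- tape: yellow pocket tape measure, 55 x 85 x 62 mm, at the right; a bystander; origin under its middle

How it is judged:
By the outcome, as a careful person would: the job done as asked, in the order asked, and still so for the second after the job is handed in, with the robot touching nothing.
It also fails if it takes over 64 s, if anything falls off the work surface, if the arm or the gripper's body presses on something with over 40 N, if the wrist force passes 120 N, or if a joint passes its speed limit or range.

## Working session

There is one attempt and no reset: what is moved stays moved. The work goes in short steps, Python scripts to look and compute and a shell command to move; the robot and the scene stay as the last step left them, time stands still between calls to the robot, and variables do not carry over. Pictures are saved under pics/ and viewed, about 8 in all and at most 12, crops included, and the job is handed in when it is done.

```bash
mkdir -p pics
cat > h.py <<'E'
import numpy as np, cv2
from scipy.spatial.transform import Rotation as R
from workcell import manip
def snap(name,fn,crop=None,scale=1):
    cal=manip.get_calibration(name); im=manip.camera(name)
    np.savez('pics/'+fn+'.npz',im=im,K=cal['K'],T=cal['cam_to_world'])
    o=im if crop is None else im[crop[1]:crop[3],crop[0]:crop[2]]
    cv2.imwrite('pics/'+fn+'.png',cv2.resize(o,None,fx=scale,fy=scale)); return im
def load(fn):
    d=np.load('pics/'+fn+'.npz'); return d['im'],d['K'],d['T']
def ray(fn,uv):
    _,K,T=load(fn); d=T[:3,:3]@np.linalg.solve(K,[uv[0],uv[1],1.]); return T[:3,3],d/np.linalg.norm(d)
def plane(fn,uv,z):
    o,d=ray(fn,uv); return o+d*(z-o[2])/d[2]
def tri(a,ua,b,ub):
    A=np.zeros((3,3));v=np.zeros(3);rs=[ray(a,ua),ray(b,ub)]
    for o,d in rs:
        P=np.eye(3)-np.outer(d,d);A+=P;v+=P@o
    x=np.linalg.solve(A,v); return x,[np.linalg.norm((np.eye(3)-np.outer(d,d))@(x-o)) for o,d in rs]
def proj(fn,p):
    _,K,T=load(fn); c=T[:3,:3].T@(np.asarray(p)-T[:3,3]); u=K@c; return u[:2]/u[2]
E
python3 - <<'E'
from h import *
np.set_printoptions(precision=4,suppress=True)
for n in('scene','side'):
    snap(n,n+'0'); c=manip.get_calibration(n); print(n,c['K'],c['cam_to_world'])
a=load('scene0')[0];b=load('side0')[0]
s=manip.observe();print({k:np.round(v,3) for k,v in s.items()})
E
```

```text
scene [[580.2635   0.     318.9973]
 [  0.     580.2635 240.806 ]
 [  0.       0.       1.    ]] [[-0.4546 -0.5732  0.6818 -0.2935]
 [-0.8907  0.3011 -0.3407  0.4308]
 [-0.01   -0.7621 -0.6474  1.0191]
 [ 0.      0.      0.      1.    ]]
side [[536.4019   0.     325.3924]
 [  0.     536.4019 245.6227]
 [  0.       0.       1.    ]] [[ 0.761  -0.5677  0.314   0.2209]
 [-0.6487 -0.6623  0.3749 -0.4537]
 [-0.0048 -0.489  -0.8723  1.1861]
 [ 0.      0.      0.      1.    ]]
{'time': np.float64(0.1), 'joint_pos': array([ 1.195,  0.469, -0.049,  1.534,  0.024,  1.141, -0.082]), 'joint_velocities': array([-0.001, -0.002, -0.   , -0.001,  0.001,  0.   ,  0.   ]), 'effort': array([  0.001, -50.917,  -0.081, -23.683,  -0.061,   0.034,   0.   ]), 'position': array([ 0.229, -0.634,  0.222]), 'tcp_rot': array([-3.14 ,  0.   ,  0.347]), 'wrist_force': array([0.83 , 0.216, 0.315]), 'moment': array([-0.005, -0.002,  0.033]), 'grip_width': np.float64(0.087)}
```

View pics/scene0.png

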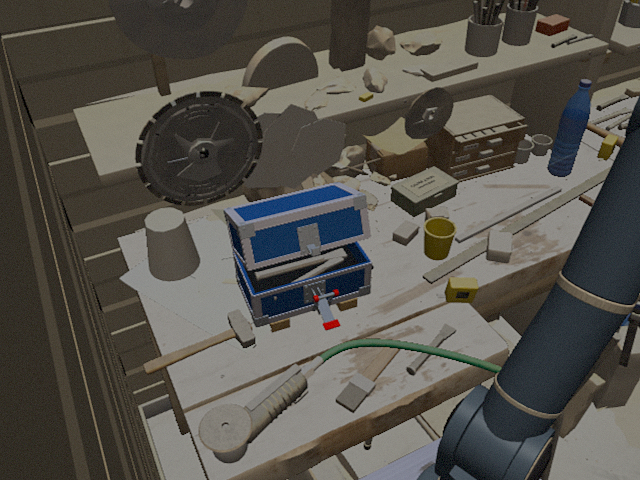

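View pics/side0.png

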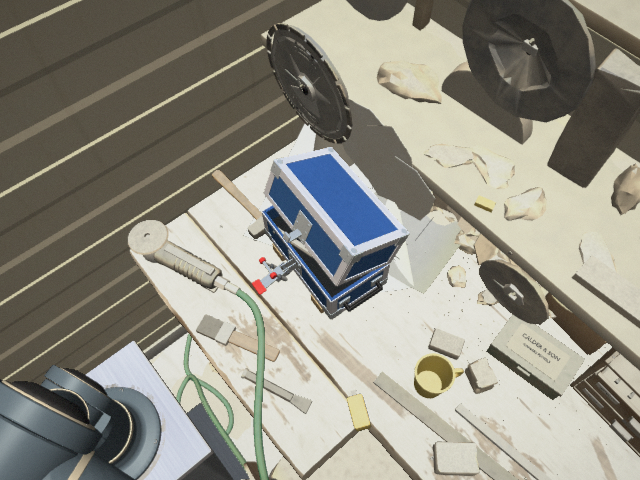

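Scene shows the case at about (305,255), with the red pad at (331,323) and the knobs near (318,298) and (336,293). In the side view the pad is at (258,287). I'll zoom both into one picture.

Run:
```python
from h import *
a=load('scene0')[0][175:345,220:385];b=load('side0')[0][140:330,240:420]
f=lambda i,k:cv2.resize(i,(400,int(400*i.shape[0]/i.shape[1])),interpolation=cv2.INTER_CUBIC)
A,B=f(a,0),f(b,0);h=max(len(A),len(B))
p=lambda i:cv2.copyMakeBorder(i,0,h-len(i),0,0,0)
cv2.imwrite('pics/z0.png',np.hstack([p(A),p(B)]));print(400/165,400/180)
for n in('scene0','side0'):
    im=load(n)[0];g=cv2.cvtColor(im,cv2.COLOR_BGR2HSV)
    m=((g[...,0]<8)|(g[...,0]>172))&(g[...,1]>150)&(g[...,2]>90)
    k,l,s,c=cv2.connectedComponentsWithStats(m.astype('u1'))
    for i in range(1,k):
        if s[i,4]>4: print(n,s[i],c[i])
```

```text
2.4242424242424243 2.2222222222222223
scene0 [333 289   6   6  25] [335.72 291.52]
scene0 [313 295   6   6  24] [315.91666667 297.66666667]
scene0 [323 319  17  11 113] [330.94690265 324.34513274]
side0 [259 258   6   6  21] [261.61904762 259.85714286]
side0 [270 273   7   6  28] [272.89285714 275.14285714]
side0 [252 280  14  15 113] [258.4159292  286.65486726]
```

View pics/z0.png

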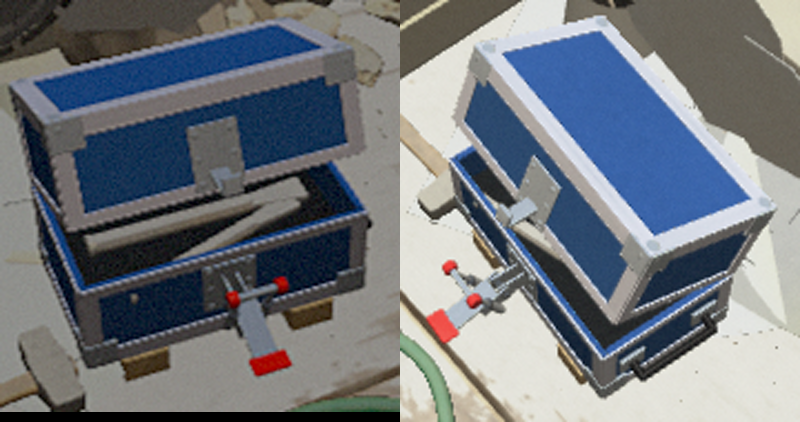

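Knobs and pad are found in both views, and the lid is clearly ajar. Next I'll triangulate the case corners and latch.

```bash
cat > fit.py <<'E'
from h import *
from scipy.optimize import least_squares
np.set_printoptions(precision=4,suppress=True)
S=lambda u,v:(220+u/2.4242,175+v/2.4242)
D=lambda u,v:(240+u/2.2222,140+v/2.2222)
P={'knobL':((315.9,297.7),(261.6,259.9)),'knobR':((335.7,291.5),(272.9,275.1)),'pad':((330.9,324.3),(258.4,286.7)),
'lidFL':(S(50,124),D(485,75)),'lidFR':(S(354,77),D(648,250)),'lidBR':(S(318,33),D(770,203)),'lidBL':(S(12,84),D(600,20)),
'bodFL':(S(80,292),D(455,158)),'bodFR':(S(368,215),D(604,360))}
X={}
for k,(a,b) in P.items():
    X[k],e=tri('scene0',a,'side0',b);print(k,X[k],np.round(e,4))
def lidpt(l,x,z): # x fwd of hinge, z above
    c,s=np.cos(l),np.sin(l);return np.array([.08-x*c-z*s*-1*1,0,.13+x*s+z*c]) 
def W(q,p): c,s=np.cos(q[2]),np.sin(q[2]);return np.array([q[0]+c*p[0]-s*p[1],q[1]+s*p[0]+c*p[1],p[2]])
def model(q):
    o={}
    for k,x,z in(('F',.16,.1),('B',0,.1)):
        for s,y in(('L',.14),('R',-.14)):
            p=lidpt(q[3],x,z);p[1]=y;o['lid'+k+s]=W(q,p)
    o['bodFL']=W(q,[-.08,.14,.13]);o['bodFR']=W(q,[-.08,-.14,.13]);return o
def res(q):
    r=[]
    for k,m in model(q).items(): r+=[proj('scene0',m)-P[k][0],proj('side0',m)-P[k][1]]
    return np.concatenate(r)
f=least_squares(res,[*((X['bodFL']+X['bodFR'])/2)[:2]+[.08,0],0,.3],loss='soft_l1')
q=f.x;print('pose',q,'yawdeg',np.degrees(q[2]),'res',f.fun.round(1))
np.save('q.npy',q)
def C(p): c,s=np.cos(q[2]),np.sin(q[2]);d=p-np.array([q[0],q[1],0]);return np.array([c*d[0]+s*d[1],-s*d[0]+c*d[1],d[2]])
for k in('knobL','knobR','pad'):print(k,'in case',C(X[k]))
E
python3 fit.py
```

```text
knobL [0.4672 0.0589 0.1434] [0.0008 0.0008]
knobR [0.4637 0.0135 0.1434] [0.0012 0.0012]
pad [0.4353 0.0395 0.0817] [0.0014 0.0014]
lidFL [ 1.1302  0.0198 -0.1263] [0.0278 0.0278]
lidFR [ 0.9794 -0.3214 -0.0344] [0.0649 0.0649]
lidBR [ 1.1651 -0.371  -0.0864] [0.0741 0.0741]
lidBL [ 1.3797  0.003  -0.2177] [0.0436 0.0436]
bodFL [ 1.1347  0.0261 -0.4048] [0.0637 0.0637]
bodFR [ 0.9814 -0.3548 -0.2932] [0.0655 0.0655]
pose [ 1.009  -0.1432 -0.0897 -2.0702] yawdeg -5.139523705894321 res [   5.3  -19.2    0.7    9.   -36.4  -20.1   -0.6    0.8   24.1  -27.3
  -61.7   15.6  -11.5  -27.1  -58.9   10.1    2.2 -113.7  -14.7  -45.
  -21.8 -103.8   -0.1  -54.9]
knobL in case [-0.5577  0.1527  0.1434]
knobR in case [-0.5572  0.1072  0.1434]
pad in case [-0.5878  0.1306  0.0817]
```

The side-view crop starts 400 px into the composite, so I'll correct for that offset.

```bash
sed -i 's|D=lambda u,v:(240+u/2.2222|D=lambda u,v:(240+(u-400)/2.2222|' fit.py; python3 fit.py
```

```text
knobL [0.4672 0.0589 0.1434] [0.0008 0.0008]
knobR [0.4637 0.0135 0.1434] [0.0012 0.0012]
pad [0.4353 0.0395 0.0817] [0.0014 0.0014]
lidFL [0.6013 0.1525 0.2647] [0.0128 0.0128]
lidFR [ 0.573  -0.1086  0.2607] [0.0109 0.0109]
lidBR [ 0.6982 -0.1374  0.2277] [0.0181 0.0181]
lidBL [0.7433 0.1496 0.2199] [0.0015 0.0015]
bodFL [0.5555 0.1674 0.1225] [0.0004 0.0004]
bodFR [ 0.5241 -0.1112  0.1219] [0.0004 0.0004]
pose [ 0.6142  0.021  -0.0974  0.3747] yawdeg -5.582836211995635 res [ -0.1   0.8  -5.1 -12.6   0.2 -10.7  -0.5   4.    0.5  -0.9   0.4  -1.5
 -12.2  -6.5   1.3   2.2   0.5  -0.3  -3.1  -0.1   0.5  -1.8  -1.4  -0.7]
knobL in case [-0.1499  0.0234  0.1434]
knobR in case [-0.1491 -0.0221  0.1434]
pad in case [-0.1798  0.001   0.0817]
```

Geometry checks out: loop leg is about 67 mm (should be 66), pad radius 70 mm (should be 66), lever about 1.2, lid about 0.375 and case yaw about -5.6°. Now I'll raise the tool, align yaw and close the fingers.

```bash
cat > go.py <<'E'
# usage: go.py x y z tiltdeg [case]  -> remaining shift in tool units; orientation target: yaw of case, tilt about tool y
from h import *
import sys
np.set_printoptions(precision=3,suppress=True)
q=np.load('q.npy');c,s=np.cos(q[2]),np.sin(q[2])
def toW(p):return np.array([q[0]+c*p[0]-s*p[1],q[1]+s*p[0]+c*p[1],p[2]])
def toC(p):d=np.asarray(p)-[q[0],q[1],0];return np.array([c*d[0]+s*d[1],-s*d[0]+c*d[1],d[2]])
if __name__=='__main__':
    a=[float(v) for v in sys.argv[1:]]
    o=manip.observe();T=R.from_euler('xyz',o['tcp_rot']);p=np.array(o['position'])
    Rt=R.from_euler('z',q[2])*R.from_euler('x',np.pi)*R.from_euler('y',a[3],degrees=True)
    tgt=toW(a[:3]);dR=(T.inv()*Rt).as_rotvec(degrees=True)/8
    z=T.apply([0,0,1]);zc=R.from_euler('z',-q[2]).apply(z)
    print('t',round(o['time'],2),'caseTCP',toC(p),'world',p,'tilt',np.degrees(np.arctan2(zc[0],-zc[2])).round(1),'grip',round(o['grip_width'],4),'F',np.array(o['wrist_force']),'q',np.array(o['joint_pos']))
    print('shift units tool (now axes)',T.inv().apply(tgt-p)/.06,'(target axes)',Rt.inv().apply(tgt-p)/.06,'turn units',dR)
E
python3 -m handwheel '[[0,0,0,-1,0,0,0.8],[0,0,0,-1,0,0,0.8],[0,0,0,-1,0,0,0.8],[0,0,0,0,0,0,0.8]]' 20; python3 go.py -.018 0 .30 0
```

```text
time: 0.6
position: [0.2288, -0.6338, 0.4034]
tcp_rot: [-3.134, 0.004, -0.114]
wrist_force: [-0.7, 0.0, -0.8]
grip_width: 0.0552
t 0.6 caseTCP [-0.32  -0.689  0.403] world [ 0.229 -0.634  0.403] tilt -0.2 grip 0.0552 F [-0.695  0.05  -0.8  ] q [ 1.127  0.387  0.053  1.255 -0.02   1.509 -0.507]
shift units tool (now axes) [  4.842 -11.557   1.795] (target axes) [  5.03  -11.487   1.723] turn units [-0.057  0.029 -0.121]
```

```bash
python3 -m handwheel '[[0,0.4,-0.9,0,0,0,0],[0,0.4,-0.9,0,0,0,0],[0,0.4,-0.9,0,0,0,0],[0,0.4,-0.9,0,0,0,0],[0,0.4,-0.9,0,0,0,0]]'; python3 -m handwheel '[[0,0.4,-0.9,0,0,0,0],[0,0.4,-0.9,0,0,0,0],[0,0.4,-0.9,0,0,0,0],[0,0.4,-0.9,0,0,0,0],[0,0.4,-0.9,0,0,0,0]]'; python3 go.py -.018 0 .30 0
```

```text
time: 1.23
position: [0.3798, -0.3763, 0.4015]
tcp_rot: [-3.133, 0.009, -0.126]
wrist_force: [1.5, -0.5, 0.1]
grip_width: 0.0059
time: 1.85
position: [0.5353, -0.1143, 0.4015]
tcp_rot: [-3.133, 0.01, -0.127]
wrist_force: [1.4, 1.3, -0.0]
grip_width: 0.0005
t 1.85 caseTCP [-0.065 -0.142  0.401] world [ 0.535 -0.114  0.401] tilt -0.6 grip 0.0005 F [ 1.38   1.299 -0.024] q [ 0.417  0.178 -0.332  1.545  0.05   1.439 -1.615]
shift units tool (now axes) [ 0.736 -2.381  1.704] (target axes) [ 0.789 -2.373  1.691] turn units [-0.06   0.072 -0.211]
```

```bash
python3 -m handwheel '[[0,0.25,-0.8,0.3,0,0,-0.2],[0,0.25,-0.8,0.4,0,0,0],[0,0.25,-0.8,0.4,0,0,0],[0,0,0,0,0,0,0]]'; python3 go.py -.018 0 .28 0
python3 - <<'E'
from h import *
snap('side','s1');snap('wrist','w1')
a,b=load('s1')[0],load('w1')[0]
cv2.imwrite('pics/v1.png',np.hstack([cv2.resize(a[60:360,140:500],(400,333)),cv2.resize(b,(400,300)).copy() if 0 else cv2.copyMakeBorder(cv2.resize(b,(400,300)),0,33,0,0,0)]))
E
```

```text
time: 2.35
position: [0.5965, 0.035, 0.3325]
tcp_rot: [-3.131, 0.012, -0.089]
wrist_force: [-0.2, -0.4, -0.3]
grip_width: 0.0006
t 2.35 caseTCP [-0.019  0.012  0.333] world [0.596 0.035 0.333] tilt -0.7 grip 0.0006 F [-0.186 -0.372 -0.287] q [ 0.2    0.305 -0.422  1.547  0.113  1.325 -1.892]
shift units tool (now axes) [0.025 0.213 0.873] (target axes) [0.016 0.204 0.875] turn units [-0.075  0.089  0.06 ]
```

View pics/v1.png

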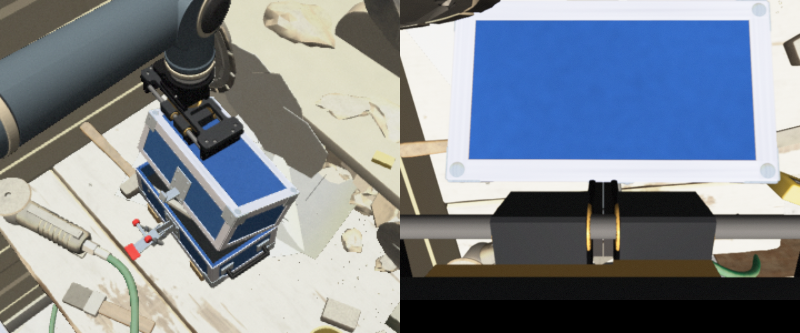

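The side view shows the gripper body wide along the jaw axis and thin across it. The closed fingers are over the lid's front middle. Next I'll press the lid down along its arc.

```bash
python3 -m handwheel '[[0,0,0.2,0.5,0,0,0],[0,0,0,0.3,0,0,0],[0,-0.1,0,0.15,0,0,0],[0,-0.15,0,0.15,0,0,0]]'; python3 -m handwheel '[[0,-0.15,0,0.15,0,0,0],[0,-0.15,0,0.15,0,0,0],[0,-0.15,0,0.15,0,0,0]]'; python3 go.py -.065 0 .23 0
```

```text
time: 2.95
position: [0.5824, 0.0147, 0.2736]
tcp_rot: [-3.133, -0.002, -0.107]
wrist_force: [-1.6, 2.4, 7.3]
grip_width: 0.0002
time: 3.32
position: [0.5571, 0.0165, 0.2499]
tcp_rot: [-3.131, -0.013, -0.111]
wrist_force: [1.4, -0.4, 2.0]
grip_width: 0.0004
t 3.33 caseTCP [-0.056 -0.01   0.25 ] world [0.557 0.016 0.25 ] tilt 0.7 grip 0.0004 F [ 1.356 -0.43   1.954] q [ 0.238  0.276 -0.416  1.774  0.116  1.102 -1.896]
shift units tool (now axes) [-0.152 -0.163  0.332] (target axes) [-0.145 -0.168  0.332] turn units [-0.073 -0.091 -0.095]
```

```bash
python3 -m handwheel '[[0,-0.08,0,0.15,0,0,0],[0,-0.05,0,0.15,0,0,0],[0,0,0,0.1,0,0,0]]'; python3 -m handwheel '[[0,0,0,0.1,0,0,0],[0,0,0,0.1,0,0,0]]'; python3 go.py -.065 0 .23 0
```

```text
time: 3.7
position: [0.5448, 0.0174, 0.2299]
tcp_rot: [-3.135, -0.005, -0.112]
wrist_force: [-15.8, -2.3, 55.2]
grip_width: 0.0006
time: 3.95
position: [0.5448, 0.0174, 0.2301]
tcp_rot: [-3.139, -0.01, -0.113]
wrist_force: [-13.2, -1.5, 35.4]
grip_width: 0.0002
t 3.95 caseTCP [-0.069 -0.01   0.23 ] world [0.545 0.017 0.23 ] tilt 0.6 grip 0.0002 F [-13.212  -1.463  35.374] q [ 0.234  0.275 -0.416  1.823  0.127  1.059 -1.913]
shift units tool (now axes) [ 0.059 -0.174  0.003] (target axes) [ 0.062 -0.173  0.002] turn units [-0.017 -0.07  -0.11 ]
```

Lid is shut: top stopped firm at z = 0.230. I'll back off, tilt, and look again with both fixed cameras.

```bash
python3 -m handwheel '[[87,0,0,-1,0,0,0],[87,-0.5,0,-1,0,0,0],[87,-0.8,0,0,0,0,0],[87,-0.8,0,0,0,0.9,0],[87,-0.5,0,0,0,0.9,0]]'; python3 -m handwheel '[[87,0,0,0,0,0.9,0],[87,0,0,0,0,0.9,0],[87,0,0,0,0,0.9,0],[87,0,0,0,0,0.6,0]]'; python3 go.py -.19 0 .19 40
python3 - <<'E'
from h import *
snap('side','s2');snap('scene','c2');
for n in('c2','s2'):
    im=load(n)[0];g=cv2.cvtColor(im,cv2.COLOR_BGR2HSV)
    m=((g[...,0]<8)|(g[...,0]>172))&(g[...,1]>150)&(g[...,2]>90)
    k,l,s,c=cv2.connectedComponentsWithStats(m.astype('u1'))
    for i in range(1,k):
        if s[i,4]>4: print(n,s[i],c[i])
a=load('c2')[0][190:340,220:385];b=load('s2')[0][140:330,240:420]
A=cv2.resize(a,(400,364),interpolation=2);B=cv2.resize(b,(400,422),interpolation=2)
cv2.imwrite('pics/z2.png',np.hstack([cv2.copyMakeBorder(A,0,58,0,0,0),B]))
E
```

```text
time: 4.58
position: [0.3867, 0.0321, 0.3382]
tcp_rot: [-3.141, -0.259, -0.117]
wrist_force: [0.1, -0.1, 1.0]
grip_width: 0.0427
time: 5.08
position: [0.4117, 0.0294, 0.3185]
tcp_rot: [3.108, -0.587, -0.119]
wrist_force: [0.9, 0.2, 0.2]
grip_width: 0.0818
t 5.08 caseTCP [-0.202 -0.011  0.318] world [0.412 0.029 0.318] tilt 33.6 grip 0.0818 F [0.891 0.195 0.157] q [-0.112 -0.333 -0.217  2.299  0.334  0.674 -2.245]
shift units tool (now axes) [-1.02  -0.256  1.886] (target axes) [-1.22  -0.189  1.772] turn units [ 0.329  0.796 -0.108]
c2 [333 289   6   6  26] [335.76923077 291.42307692]
c2 [313 295   6   6  26] [315.73076923 297.69230769]
c2 [323 320  17  10 112] [330.90178571 324.39285714]
s2 [259 258   6   6  21] [261.61904762 259.85714286]
s2 [270 273   7   6  26] [272.96153846 275.11538462]
s2 [252 280  14  15 113] [258.4159292  286.65486726]
```

View pics/z2.png

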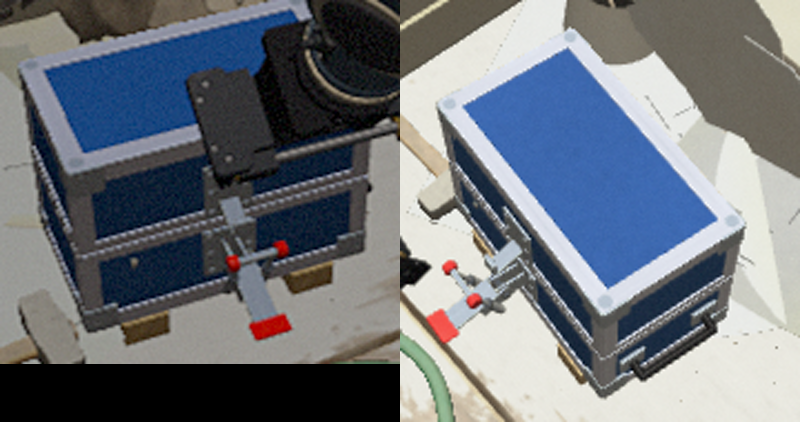

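The lid is fully shut, with the side-view top corners at composite (440,103), (570,32), (744,218) and (602,314). The loop stands clear in front of the keeper. I'll refit the pose from the shut lid.

Run:
```python
from h import *
from scipy.optimize import least_squares
np.set_printoptions(precision=4,suppress=True)
D=lambda u,v:(240+(u-400)/2.2222,140+v/2.2222);S=lambda u,v:(220+u/2.4242,190+v/2.4242)
pts=[('s2',D(438,102),(-.08,.14)),('s2',D(602,316),(-.08,-.14)),('s2',D(746,218),(.08,-.14)),('s2',D(570,31),(.08,.14)),('c2',S(19,61),(.08,.14)),('c2',S(70,179),(-.08,.14))]
def W(q,p): c,s=np.cos(q[2]),np.sin(q[2]);return np.array([q[0]+c*p[0]-s*p[1],q[1]+s*p[0]+c*p[1],.23])
X=[plane(n,u,.23) for n,u,_ in pts]
for x in X: print(x)
f=least_squares(lambda q:np.concatenate([W(q,p)-x for (_,_,p),x in zip(pts,X)])*100,[.61,.02,-.1],loss='soft_l1')
q=f.x;print(q,np.degrees(q[2]),(f.fun*10).reshape(-1,3)[:,:2].round(1))
qq=np.append(q,0);np.save('q.npy',qq)
import importlib,go
for n,a,b in(('kL',(315.8,297.7),(261.6,259.9)),('kR',(335.75,291.45),(272.95,275.1)),('pad',(330.9,324.4),(258.4,286.7))):
    x,e=tri('c2',a,'s2',b);print(n,x,go.toC(x))
```

```text
[0.5489 0.1678 0.23  ]
[ 0.5198 -0.1127  0.23  ]
[ 0.6865 -0.1235  0.23  ]
[0.7039 0.1511 0.23  ]
[0.7101 0.1548 0.23  ]
[0.5394 0.1728 0.23  ]
[ 0.6143  0.0219 -0.0839] -4.808287813633055 [[-2.6  0.3]
 [ 3.   1.7]
 [-4.2 -0.9]
 [ 1.8  3.6]
 [-4.3 -0.1]
 [ 6.9 -4.8]]
kL [0.467 0.059 0.143] [-0.15   0.025  0.143]
kR [0.464 0.013 0.143] [-0.149 -0.021  0.143]
pad [0.435 0.04  0.081] [-0.18   0.003  0.081]
```

```bash
python3 -c "
import numpy as np;np.save('q.npy',[.614,.0228,-.085,0])"; python3 -m handwheel '[[87,-0.3,-0.1,0.6,0,0,0],[87,-0.3,-0.1,0.6,0.3,0,0],[87,-0.4,0,0.5,0,0,0],[87,0,0,0,0,0,0]]'; python3 go.py -.1385 0 .1275 35
```

```text
time: 5.68
position: [0.4188, 0.0302, 0.2257]
tcp_rot: [3.14, -0.579, -0.127]
wrist_force: [-0.3, -0.2, -0.0]
grip_width: 0.0869
t 5.67 caseTCP [-0.195 -0.009  0.226] world [0.419 0.03  0.226] tilt 33.2 grip 0.0869 F [-0.261 -0.214 -0.021] q [ 0.206 -0.198 -0.487  2.43   0.378  0.378 -2.312]
shift units tool (now axes) [-0.112 -0.196  1.882] (target axes) [-0.165 -0.153  1.882] turn units [ 0.181  0.226 -0.249]
```

```bash
python3 -m handwheel '[[87,-0.05,-0.1,0.4,0.2,0,-0.25],[87,-0.05,-0.1,0.4,0,0,0],[87,0,0,0.4,0,0,0],[87,0,0,0,0,0,0]]'; python3 go.py -.1385 0 .1275 33
```

```text
time: 6.18
position: [0.4507, 0.03, 0.1782]
tcp_rot: [-3.14, -0.576, -0.092]
wrist_force: [-0.3, -0.4, 0.4]
grip_width: 0.0872
t 6.17 caseTCP [-0.163 -0.007  0.178] world [0.451 0.03  0.178] tilt 33.0 grip 0.0872 F [-0.315 -0.42   0.379] q [ 0.691 -0.017 -0.951  2.428  0.792  0.248 -2.653]
shift units tool (now axes) [-0.114 -0.112  0.934] (target axes) [-0.113 -0.111  0.934] turn units [ 0.014 -0.001 -0.043]
```

Joint 7 (-2.653), joint 4 and joint 6 are all near their limits. I'll back off, lessen the tilt, and turn the tool half a turn, which gives the same grasp with room on joint 7.

```bash
python3 -m handwheel '[[87,0,0,-0.5,0,0,-1],[87,0,0,-0.5,0,-0.5,-1],[87,0,0,-0.4,0,-0.5,-1],[87,0,0,0,0,0,-1],[87,0,0,0,0,0,-1]]'; python3 -m handwheel '[[87,0,0,0,0,0,-1],[87,0,0,0,0,0,-1],[87,0,0,0,0,0,-1],[87,0,0,0,0,0,-1],[87,0,0,0,0,0,-1]]';python3 -m handwheel '[[87,0,0,0,0,0,-1],[87,0,0,0,0,0,-1],[87,0,0,0,0,0,-1],[87,0,0,0,0,0,-1],[87,0,0,0,0,0,-1]]';python3 -m handwheel '[[87,0,0,0,0,0,-1],[87,0,0,0,0,0,-1],[87,0,0,0,0,0,-1],[87,0,0,0,0,0,-1],[87,0,0,0,0,0,-1]]'
sed -i "s/\*R.from_euler('y',a\[3\],degrees=True)/*R.from_euler('y',a[3],degrees=True)*R.from_euler('z',180,degrees=True)/" go.py;  python3 go.py -.14 0 .126 24
```

```text
time: 6.8
position: [0.4242, 0.0268, 0.2255]
tcp_rot: [2.839, -0.384, 0.511]
wrist_force: [-0.3, -0.5, -0.5]
grip_width: 0.0873
time: 7.42
position: [0.4244, 0.0302, 0.2315]
tcp_rot: [2.661, -0.105, 1.204]
wrist_force: [0.1, 0.9, 0.2]
grip_width: 0.0871
time: 8.05
position: [0.4243, 0.0336, 0.2368]
tcp_rot: [2.694, 0.223, 1.853]
wrist_force: [0.2, -0.3, -0.1]
grip_width: 0.087
time: 8.68
position: [0.424, 0.0369, 0.2418]
tcp_rot: [2.94, 0.462, 2.581]
wrist_force: [-0.5, -0.1, 0.5]
grip_width: 0.087
t 8.68 caseTCP [-0.191 -0.002  0.242] world [0.424 0.037 0.242] tilt 28.7 grip 0.087 F [-0.525 -0.077  0.525] q [-0.066 -0.185 -0.245  2.356  0.328  0.533  0.495]
shift units tool (now axes) [ 0.203 -0.004  2.096] (target axes) [0.016 0.034 2.106] turn units [-0.029  0.607 -3.028]
```

```bash
python3 -m handwheel '[[87,0,0,0,0,0.2,-1],[87,0,0,0,0,0.2,-1],[87,0,0,0.5,0,0.2,-1],[87,0,0,0.5,0,0,0],[87,0,0,0,0,0,0]]'; python3 go.py -.14 0 .126 24
```

```text
time: 9.3
position: [0.4505, 0.0388, 0.1918]
tcp_rot: [-3.141, 0.423, 3.072]
wrist_force: [0.6, -0.6, 0.3]
grip_width: 0.0874
t 9.3 caseTCP [-0.164  0.002  0.192] world [0.45  0.039 0.192] tilt 24.2 grip 0.0874 F [ 0.57  -0.608  0.345] q [-0.16  -0.038 -0.115  2.343  0.313  0.456  0.969]
shift units tool (now axes) [ 0.081 -0.039  1.166] (target axes) [ 0.076 -0.034  1.167] turn units [0.037 0.03  0.099]
```

```bash
python3 -m handwheel '[[87,0.04,-0.02,0.4,0,0,0.1],[87,0.04,-0.02,0.4,0,0,0],[87,0,0,0.35,0,0,0],[87,0,0,0,0,0,0]]'; python3 go.py -.14 0 .126 24
python3 - <<'E'
from h import *
snap('side','s3');snap('scene','c3')
a=load('c3')[0][220:340,260:385];b=load('s3')[0][190:330,220:350]
A=cv2.resize(a,(400,384),interpolation=2);B=cv2.resize(b,(400,431),interpolation=2)
cv2.imwrite('pics/z3.png',np.hstack([cv2.copyMakeBorder(A,0,47,0,0,0),B]))
E
```

```text
time: 9.8
position: [0.4773, 0.0368, 0.1326]
tcp_rot: [3.136, 0.433, 3.058]
wrist_force: [-0.4, 0.5, 0.4]
grip_width: 0.0873
t 9.8 caseTCP [-0.137  0.002  0.133] world [0.477 0.037 0.133] tilt 24.8 grip 0.0873 F [-0.39   0.452  0.412] q [-0.172  0.115 -0.087  2.371  0.547  0.282  0.733]
shift units tool (now axes) [ 0.086 -0.04   0.081] (target axes) [ 0.085 -0.039  0.082] turn units [0.045 0.104 0.008]
```

View pics/z3.png

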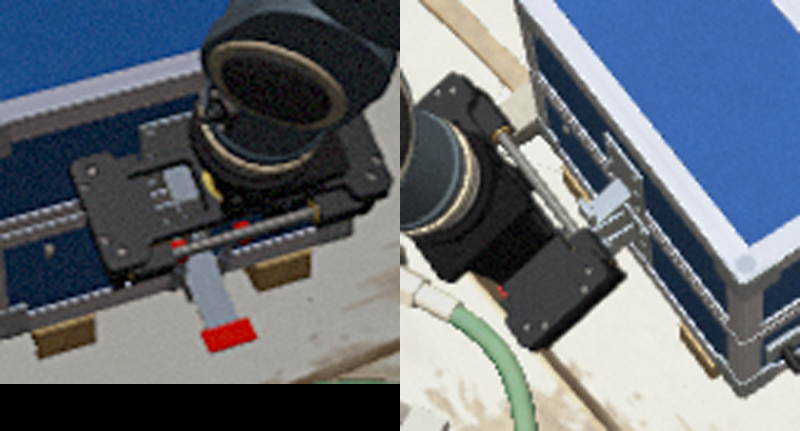

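Both knobs sit between the open fingers, at composite (180,247) and (243,230). I'll correct the last 5 mm and close.

```bash
python3 -m handwheel '[[87,0.08,-0.02,0.09,0,0.05,0],[50,0,0,0,0,0,0],[50,0,0,0,0,0,0],[50,0,0,0,0,0,0],[50,0,0,0,0,0,0]]' 40; python3 go.py -.14 0 .126 24
```

```text
time: 10.52
position: [0.4761, 0.0362, 0.1293]
tcp_rot: [3.133, 0.433, 3.057]
wrist_force: [0.1, 1.3, 0.8]
grip_width: 0.0558
t 10.53 caseTCP [-0.139  0.002  0.129] world [0.476 0.036 0.129] tilt 24.8 grip 0.0558 F [0.125 1.268 0.848] q [-0.169  0.119 -0.088  2.377  0.561  0.271  0.72 ]
shift units tool (now axes) [ 0.046 -0.027  0.039] (target axes) [ 0.045 -0.027  0.04 ] turn units [0.058 0.103 0.   ]
```

```bash
python3 -m handwheel '[[45,0,0,0,0,0,0],[45,0,0,0,0,0,0]]' 40; python3 go.py -.14 0 .126 24
```

```text
time: 10.78
position: [0.4763, 0.0366, 0.1294]
tcp_rot: [3.133, 0.434, 3.057]
wrist_force: [-0.5, 0.8, 0.8]
grip_width: 0.0538
t 10.78 caseTCP [-0.138  0.002  0.129] world [0.476 0.037 0.129] tilt 24.8 grip 0.0538 F [-0.485  0.807  0.836] q [-0.169  0.119 -0.088  2.377  0.56   0.271  0.72 ]
shift units tool (now axes) [ 0.048 -0.035  0.04 ] (target axes) [ 0.048 -0.035  0.041] turn units [0.063 0.106 0.003]
```

Gripped at 53.8 mm (knob span is 54). Now I'll lift the bar up and outward of the lip, which raises the lever with it.

```bash
python3 go.py -.124 0.001 .155 24.8|tail -1;  python3 go.py -.094 0.001 .155 24.8|tail -1
```

```text
shift units tool (now axes) [-0.397 -0.016 -0.286] (target axes) [-0.397 -0.018 -0.286] turn units [0.063 0.006 0.002]
shift units tool (now axes) [-0.851 -0.018 -0.076] (target axes) [-0.85  -0.018 -0.076] turn units [0.063 0.006 0.002]
```

```bash
python3 -m handwheel '[[45,-0.1,0,-0.1,0,0,0],[45,-0.15,0,-0.1,0,0,0],[45,-0.15,0,-0.1,0,0,0],[45,0,0,0,0,0,0]]'; python3 go.py -.124 0.001 .155 24.8
```

```text
time: 11.28
position: [0.4829, 0.0359, 0.1501]
tcp_rot: [3.137, 0.416, 3.059]
wrist_force: [-5.4, 2.7, 6.9]
grip_width: 0.0535
t 11.28 caseTCP [-0.132  0.002  0.15 ] world [0.483 0.036 0.15 ] tilt 23.8 grip 0.0535 F [-5.449  2.663  6.869] q [-0.114  0.095 -0.136  2.328  0.419  0.349  0.874]
shift units tool (now axes) [-0.151 -0.016 -0.022] (target axes) [-0.151 -0.016 -0.02 ] turn units [ 0.041 -0.12   0.019]
```

Run:
```python
from h import *
snap('side','s4');snap('scene','c4')
a=load('c4')[0][220:340,260:385];b=load('s4')[0][190:330,220:350]
A=cv2.resize(a,(400,384),interpolation=2);B=cv2.resize(b,(400,431),interpolation=2)
cv2.imwrite('pics/z4.png',np.hstack([cv2.copyMakeBorder(A,0,47,0,0,0),B]))
```

```text
(no output)
```

View pics/z4.png

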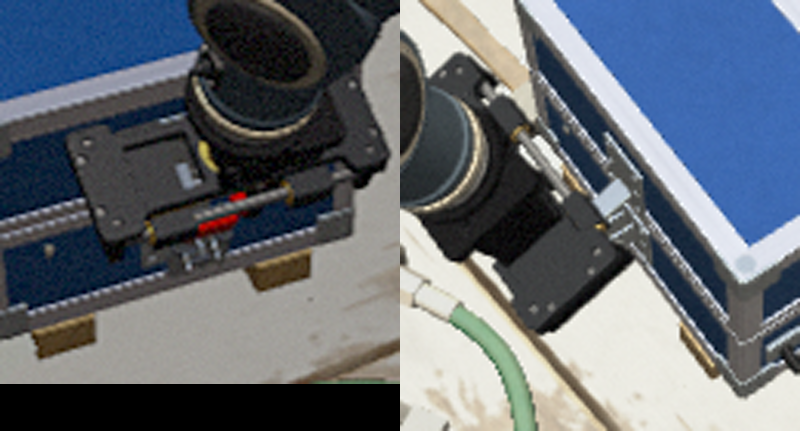

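The lever has swung up with the loop, with the red pad now at composite (222,225), and forces are small. Next I'll carry the bar over the lip.

```bash
python3 -m handwheel '[[45,-0.1,0,-0.05,0,0.05,0],[45,-0.15,0,0,0,0,0]]'; python3 go.py -.094 0.001 .154 24
```

```text
time: 11.62
position: [0.4903, 0.035, 0.1545]
tcp_rot: [3.14, 0.398, 3.061]
wrist_force: [-2.1, 3.6, -7.7]
grip_width: 0.0533
t 11.62 caseTCP [-0.124  0.002  0.155] world [0.49  0.035 0.155] tilt 22.8 grip 0.0533 F [-2.085  3.592 -7.681] q [-0.096  0.104 -0.146  2.297  0.367  0.384  0.937]
shift units tool (now axes) [-0.462 -0.014  0.203] (target axes) [-0.457 -0.011  0.213] turn units [ 0.028 -0.149  0.03 ]
```

```bash
python3 -m handwheel '[[45,-0.12,0,0.05,0,-0.1,0],[45,-0.12,0,0.04,0,-0.1,0],[45,-0.1,0,0.04,0,0,0]]'; python3 go.py -.094 0.001 .154 24
```

```text
time: 12.0
position: [0.513, 0.0332, 0.1555]
tcp_rot: [3.14, 0.427, 3.062]
wrist_force: [-4.2, 2.7, -3.5]
grip_width: 0.0533
t 12.0 caseTCP [-0.101  0.002  0.155] world [0.513 0.033 0.155] tilt 24.5 grip 0.0533 F [-4.213  2.721 -3.522] q [-0.104  0.131 -0.127  2.273  0.414  0.356  0.903]
shift units tool (now axes) [-0.103 -0.013  0.074] (target axes) [-0.104 -0.013  0.073] turn units [0.023 0.061 0.032]
```

```bash
python3 -m handwheel '[[45,-0.1,0,0.05,0,0,0],[45,-0.02,0,0.02,0,0,0]]'; python3 go.py -.094 0.001 .136 24
```

```text
time: 12.25
position: [0.5216, 0.0324, 0.1541]
tcp_rot: [3.141, 0.426, 3.062]
wrist_force: [-3.7, 2.3, 1.2]
grip_width: 0.0532
t 12.25 caseTCP [-0.093  0.002  0.154] world [0.522 0.032 0.154] tilt 24.4 grip 0.0532 F [-3.657  2.34   1.168] q [-0.1    0.147 -0.126  2.257  0.412  0.356  0.911]
shift units tool (now axes) [ 0.142 -0.013  0.267] (target axes) [ 0.14  -0.013  0.268] turn units [0.02  0.053 0.034]
```

```bash
python3 -m handwheel '[[45,0.04,0,0.09,0,0,0],[45,0.04,0,0.09,0,0,0]]'; python3 -m handwheel '[[45,0.03,0,0.06,0,0,0],[45,0.02,0,0.04,0,0,0]]';  python3 go.py -.094 0.001 .136 24
```

```text
time: 12.5
position: [0.5266, 0.0323, 0.1459]
tcp_rot: [3.138, 0.437, 3.06]
wrist_force: [-6.3, 1.3, 8.2]
grip_width: 0.0533
time: 12.75
position: [0.5267, 0.0322, 0.14]
tcp_rot: [3.138, 0.439, 3.059]
wrist_force: [-7.7, 3.0, 6.2]
grip_width: 0.0534
t 12.75 caseTCP [-0.088  0.002  0.14 ] world [0.527 0.032 0.14 ] tilt 25.1 grip 0.0534 F [-7.658  2.987  6.223] q [-0.128  0.175 -0.095  2.272  0.479  0.305  0.842]
shift units tool (now axes) [ 0.121 -0.015  0.016] (target axes) [ 0.121 -0.015  0.018] turn units [0.032 0.142 0.017]
```

```bash
python3 -m handwheel '[[45,0.08,0,0.04,0,0.1,0],[45,0.06,0,0.04,0,0,0]]'; python3 go.py -.099 0.001 .132 24; python3 -m handwheel '[[45,0.06,0,0.04,0,0,0],[45,0.06,0,0.0,0,0,0]]'; python3 go.py -.099 0.001 .132 24
```

```text
time: 13.0
position: [0.5251, 0.0324, 0.1358]
tcp_rot: [3.137, 0.434, 3.059]
wrist_force: [-14.9, -1.6, 32.5]
grip_width: 0.0536
t 13.0 caseTCP [-0.089  0.002  0.136] world [0.525 0.032 0.136] tilt 24.9 grip 0.0536 F [-14.921  -1.605  32.512] q [-0.128  0.181 -0.094  2.276  0.481  0.299  0.839]
shift units tool (now axes) [ 0.172 -0.017 -0.009] (target axes) [ 0.172 -0.017 -0.007] turn units [0.041 0.109 0.017]
time: 13.25
position: [0.5241, 0.0324, 0.1365]
tcp_rot: [3.136, 0.447, 3.058]
wrist_force: [0.1, -0.2, 0.6]
grip_width: 0.0533
t 13.25 caseTCP [-0.09   0.002  0.136] world [0.524 0.032 0.136] tilt 25.6 grip 0.0533 F [ 0.111 -0.244  0.557] q [-0.143  0.176 -0.08   2.286  0.509  0.284  0.808]
shift units tool (now axes) [ 0.161 -0.016  0.005] (target axes) [ 0.161 -0.016  0.01 ] turn units [0.048 0.199 0.012]
```

The contact normal (-15,+32 N) matches the 23° throat floor, so the bar is inside the throat. I'll slide it out to the lip.

```bash
python3 -m handwheel '[[45,0.1,0,-0.03,0,0.15,0],[45,0.08,0,-0.0,0,0,0]]'; python3 go.py -.099 0.001 .132 24; python3 -m handwheel '[[45,0.08,0,0,0,0,0],[45,0.06,0,0.0,0,0,0]]'; python3 go.py -.099 0.001 .132 24
```

```text
time: 13.5
position: [0.5193, 0.0329, 0.1372]
tcp_rot: [3.132, 0.438, 3.057]
wrist_force: [5.2, -2.9, 4.3]
grip_width: 0.0536
t 13.5 caseTCP [-0.095  0.002  0.137] world [0.519 0.033 0.137] tilt 25.1 grip 0.0536 F [ 5.167 -2.902  4.266] q [-0.126  0.169 -0.098  2.289  0.482  0.293  0.834]
shift units tool (now axes) [ 0.094 -0.018  0.052] (target axes) [ 0.093 -0.017  0.054] turn units [0.069 0.135 0.004]
time: 13.75
position: [0.5179, 0.0331, 0.1375]
tcp_rot: [3.128, 0.451, 3.055]
wrist_force: [10.2, -3.0, -3.3]
grip_width: 0.0532
t 13.75 caseTCP [-0.097  0.002  0.137] world [0.518 0.033 0.137] tilt 25.8 grip 0.0532 F [10.228 -2.966 -3.33 ] q [-0.14   0.164 -0.084  2.301  0.511  0.274  0.802]
shift units tool (now axes) [ 0.076 -0.019  0.064] (target axes) [ 0.074 -0.018  0.067] turn units [ 0.091  0.231 -0.008]
```

```bash
python3 -m handwheel '[[45,0.03,0,0.05,0,0.1,0],[45,0.02,0,0.05,0,0,0],[45,0.0,0,0.03,0,0,0]]'; python3 go.py -.099 0.001 .132 24
python3 - <<'E'
from h import *
snap('side','s5');snap('scene','c5')
a=load('c5')[0][220:340,260:385];b=load('s5')[0][190:330,220:350]
A=cv2.resize(a,(400,384),interpolation=2);B=cv2.resize(b,(400,431),interpolation=2)
cv2.imwrite('pics/z5.png',np.hstack([cv2.copyMakeBorder(A,0,47,0,0,0),B]))
E
```

```text
time: 14.12
position: [0.5218, 0.0326, 0.1344]
tcp_rot: [3.128, 0.447, 3.054]
wrist_force: [-24.4, 0.1, 37.6]
grip_width: 0.0536
t 14.12 caseTCP [-0.093  0.002  0.134] world [0.522 0.033 0.134] tilt 25.6 grip 0.0536 F [-24.415   0.126  37.602] q [-0.136  0.176 -0.085  2.294  0.51   0.273  0.805]
shift units tool (now axes) [ 0.112 -0.016 -0.009] (target axes) [ 0.112 -0.016 -0.006] turn units [ 0.087  0.203 -0.014]
```

View pics/z5.png

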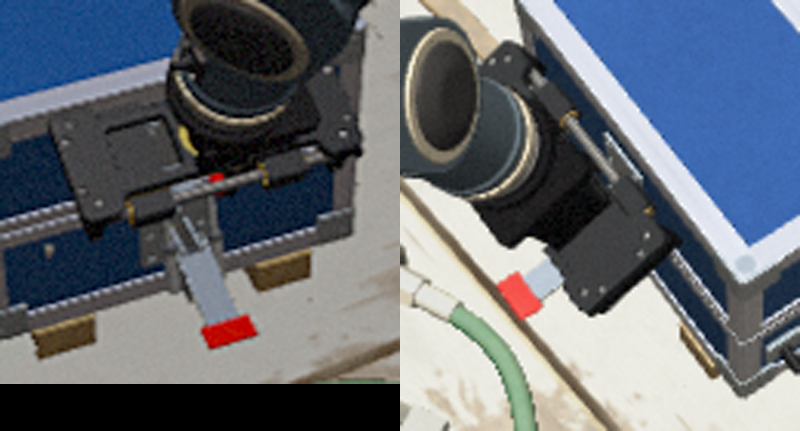

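The lever has come back down to roughly 1.2 as the bar descended, and the bar is in the keeper. I'll ease it outward and release.

```bash
python3 -m handwheel '[[45,0.08,0,-0.02,0,0.1,0],[45,0.05,0,0,0,0,0]]'; python3 go.py -.099 0.001 .132 24; python3 -m handwheel '[[70,0,0,0,0,0,0],[87,0,0,0,0,0,0],[87,0,0,0,0,0,0],[87,0,0,0,0,0,0]]'; python3 go.py -.19 0.001 .23 24
```

```text
time: 14.48
position: [0.5178, 0.0333, 0.1353]
tcp_rot: [3.126, 0.443, 3.054]
wrist_force: [10.2, -2.9, -0.9]
grip_width: 0.0534
t 14.47 caseTCP [-0.097  0.002  0.135] world [0.518 0.033 0.135] tilt 25.4 grip 0.0534 F [10.237 -2.89  -0.891] q [-0.126  0.169 -0.097  2.297  0.493  0.278  0.82 ]
shift units tool (now axes) [ 0.057 -0.022  0.033] (target axes) [ 0.056 -0.021  0.035] turn units [ 0.104  0.17  -0.017]
time: 14.98
position: [0.5135, 0.0327, 0.1313]
tcp_rot: [3.129, 0.433, 3.054]
wrist_force: [0.4, 0.3, 0.1]
grip_width: 0.0834
t 14.97 caseTCP [-0.101  0.001  0.131] world [0.513 0.033 0.131] tilt 24.8 grip 0.0834 F [0.362 0.268 0.061] q [-0.127  0.172 -0.097  2.303  0.494  0.28   0.817]
shift units tool (now axes) [ 0.655  0.018 -2.115] (target axes) [ 0.686 -0.005 -2.105] turn units [ 0.084  0.104 -0.018]
```

```bash
python3 -m handwheel '[[87,0,0,-0.4,0,0,0],[87,0.1,0,-0.6,0,0,0],[87,0.3,0,-0.6,0,0,0],[87,0.3,0,-0.6,0,0,0],[0,0,0,0,0,0,0]]'; python3 go.py -.19 0.001 .23 24
python3 - <<'E'
from h import *
snap('side','s6');snap('scene','c6')
for n in('c6','s6'):
    im=load(n)[0];g=cv2.cvtColor(im,cv2.COLOR_BGR2HSV)
    m=((g[...,0]<8)|(g[...,0]>172))&(g[...,1]>150)&(g[...,2]>70)
    k,l,s,c=cv2.connectedComponentsWithStats(m.astype('u1'))
    for i in range(1,k):
        if s[i,4]>4: print(n,s[i],c[i])
a=load('c6')[0][220:340,260:385];b=load('s6')[0][190:330,220:350]
A=cv2.resize(a,(400,384),interpolation=2);B=cv2.resize(b,(400,431),interpolation=2)
cv2.imwrite('pics/z6.png',np.hstack([cv2.copyMakeBorder(A,0,47,0,0,0),B]))
E
```

```text
time: 15.6
position: [0.4164, 0.0395, 0.2347]
tcp_rot: [3.13, 0.429, 3.054]
wrist_force: [-0.5, -0.1, -0.2]
grip_width: 0.0824
t 15.6 caseTCP [-0.198 -0.     0.235] world [0.416 0.04  0.235] tilt 24.6 grip 0.0824 F [-0.519 -0.124 -0.184] q [-0.072 -0.17  -0.205  2.338  0.193  0.573  1.064]
shift units tool (now axes) [-0.093  0.017  0.129] (target axes) [-0.095  0.018  0.127] turn units [ 0.079  0.07  -0.015]
c6 [328 276   4   3   9] [329.33333333 277.11111111]
c6 [323 319  17  10 109] [331.03669725 323.52293578]
s6 [274 247   7   6  26] [276.84615385 249.        ]
s6 [286 262   6   6  29] [288.4137931  264.44827586]
s6 [253 279  13  15 102] [258.62745098 286.62745098]
```

View pics/z6.png

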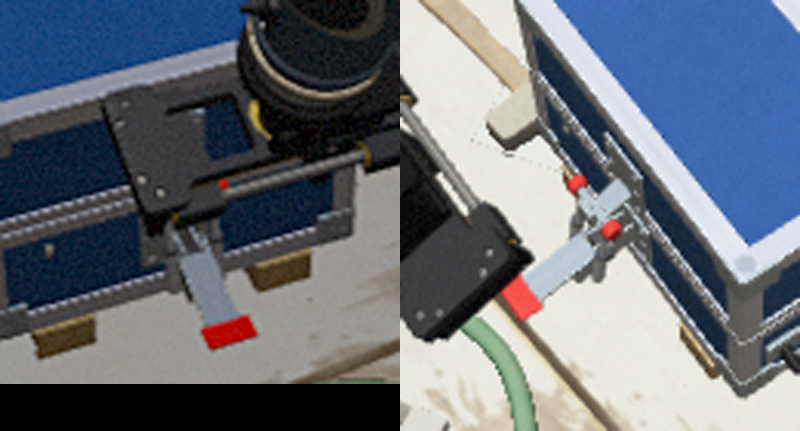

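Run:
```python
from h import *
import go
np.set_printoptions(precision=4,suppress=True)
mid=np.array([(276.85+288.4)/2,(249+264.45)/2]);print('mid side',mid)
for p in [(-.11,0,.146),(-.11,0,.152),(-.123,0,.14),(-.123,0,.146),(-.103,0,.149)]: print(p,proj('s6',go.toW(p)),proj('c6',go.toW((p[0],-.025,p[2]))))
print('lip/hook: ')
for n,p in dict(lipTopOut=(-.1195,0,.156),lipTopIn=(-.1135,0,.156),lipL=(-.1195,.009,.156),lipR=(-.1195,-.009,.156),face=(-.08,0,.146)).items():
    u=proj('s6',go.toW(p));print(n,u,'composite',400+(u[0]-220)*3.077,(u[1]-190)*3.077)
x,e=tri('c6',(329.3,277.1),'s6',(288.4,264.45));print('kR',x,go.toC(x),e)
b=load('s6')[0][235:285,255:315];cv2.imwrite('pics/z7.png',cv2.resize(np.hstack([b,load('s2')[0][235:285,255:315]]),None,fx=6,fy=6,interpolation=2))
```

```text
mid side [282.625 256.725]
(-0.11, 0, 0.146) [282.4163 257.4215] [330.2242 278.686 ]
(-0.11, 0, 0.152) [282.2113 256.1326] [330.2312 276.6781]
(-0.123, 0, 0.14) [277.6804 261.75  ] [332.5829 284.5862]
(-0.123, 0, 0.146) [277.4546 260.4821] [332.5974 282.5881]
(-0.103, 0, 0.149) [284.9791 255.1358] [328.9622 275.6068]
lip/hook: 
lipTopOut [278.4229 257.5134] composite 579.7672931464194 207.73877703194302
lipTopIn [280.7306 256.0934] composite 586.8679522398224 203.36936576274763
lipL [276.1681 254.5566] composite 572.8292224397762 198.64053046749896
lipR [280.6917 260.4886] composite 586.7483228620059 216.89335793947106
face [293.7499 250.4306] composite 626.9283720076058 185.94485476349348
kR [0.503  0.0086 0.1502] [-0.1094 -0.0236  0.1502] [np.float64(0.000632118758466172), np.float64(0.0006321187584660473)]
```

View pics/z7.png

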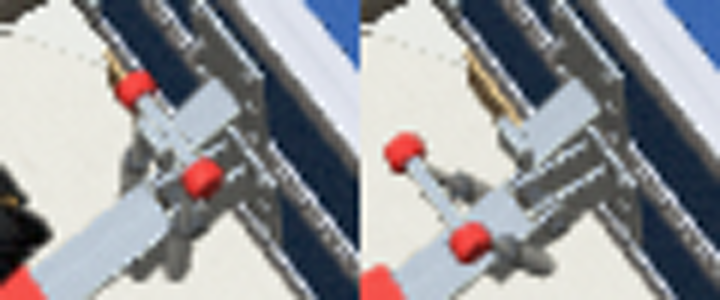

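The bar sits on the keeper seat: triangulated knob x = -0.109 against a seat at -0.110, with the lip visible outside it. The lever is still up at about 1.2. Now I'll close the fingers and go above the pad.

```bash
python3 -m handwheel '[[0,0,0,0,0,0.2,0],[0,0,0,0,0,0.2,0],[0,0,0,0,0,0.1,0],[0,0,0,0,0,0,0],[0,0,0,0,0,0,0]]' 20; python3 go.py -.178 0 .12 20
```

```text
time: 16.32
position: [0.4181, 0.039, 0.23]
tcp_rot: [3.131, 0.344, 3.054]
wrist_force: [0.0, -0.1, -0.4]
grip_width: 0.0267
t 16.32 caseTCP [-0.197 -0.001  0.23 ] world [0.418 0.039 0.23 ] tilt 19.7 grip 0.0267 F [ 0.029 -0.143 -0.382] q [-0.082 -0.126 -0.175  2.29   0.137  0.652  1.13 ]
shift units tool (now axes) [ 0.327 -0.009  1.83 ] (target axes) [0.336 0.009 1.828] turn units [ 0.068 -0.036 -0.016]
```

```bash
python3 -m handwheel '[[0,0.15,0,0.5,0,0,0],[0,0.1,0,0.5,0,0,0],[0,0.08,0,0.4,0,0,0],[0,0,0,0.2,0,0,0],[0,0,0,0,0,0,0]]'; python3 go.py -.176 0 .085 20
```

```text
time: 16.95
position: [0.4327, 0.0392, 0.1312]
tcp_rot: [3.13, 0.347, 3.055]
wrist_force: [0.2, -0.1, -0.4]
grip_width: 0.0008
t 16.95 caseTCP [-0.182  0.001  0.131] world [0.433 0.039 0.131] tilt 19.9 grip 0.0008 F [ 0.236 -0.073 -0.446] q [-0.078  0.07  -0.194  2.394  0.343  0.368  0.915]
shift units tool (now axes) [ 0.167 -0.024  0.757] (target axes) [ 0.169 -0.015  0.757] turn units [ 0.077 -0.017 -0.013]
```

```bash
python3 -m handwheel '[[0,0,0,0.2,0,0.4,0],[0,0,0,0.2,0,0.3,0],[0,0,0,0.2,0,0,0]]'; python3 go.py -.172 0 .082 15
```

```text
time: 17.32
position: [0.4446, 0.0392, 0.0984]
tcp_rot: [3.129, 0.252, 3.056]
wrist_force: [-0.2, -0.4, 0.1]
grip_width: 0.0005
t 17.32 caseTCP [-0.17   0.002  0.098] world [0.445 0.039 0.098] tilt 14.4 grip 0.0005 F [-0.152 -0.4    0.108] q [-0.053  0.182 -0.193  2.341  0.27   0.392  1.01 ]
shift units tool (now axes) [ 0.097 -0.035  0.257] (target axes) [ 0.1   -0.032  0.256] turn units [ 0.089 -0.073 -0.005]
```

```bash
python3 -m handwheel '[[0,0.03,0,0.15,0,0,0],[0,0.03,0,0.15,0,0,0],[0,-0.03,0,0.15,0,0,0]]'; python3 go.py -.171 0 .070 15;  python3 -m handwheel '[[0,-0.02,0,0.12,0,0,0],[0,-0.04,0,0.12,0,0,0]]'; python3 go.py -.165 0 .058 15
```

```text
time: 17.7
position: [0.4483, 0.039, 0.0705]
tcp_rot: [3.13, 0.252, 3.057]
wrist_force: [-2.5, -0.5, 2.3]
grip_width: 0.0007
t 17.7 caseTCP [-0.166  0.002  0.07 ] world [0.448 0.039 0.07 ] tilt 14.4 grip 0.0007 F [-2.525 -0.479  2.277] q [-0.091  0.244 -0.152  2.358  0.34   0.315  0.941]
shift units tool (now axes) [ 0.075 -0.034 -0.012] (target axes) [ 0.075 -0.035 -0.012] turn units [ 0.085 -0.073  0.   ]
time: 17.95
position: [0.4557, 0.0385, 0.0567]
tcp_rot: [3.13, 0.252, 3.057]
wrist_force: [-1.6, -0.4, 3.4]
grip_width: 0.0003
t 17.95 caseTCP [-0.159  0.002  0.057] world [0.456 0.039 0.057] tilt 14.4 grip 0.0003 F [-1.566 -0.373  3.391] q [-0.109  0.283 -0.128  2.355  0.373  0.281  0.913]
shift units tool (now axes) [ 0.091 -0.037 -0.047] (target axes) [ 0.09  -0.037 -0.047] turn units [ 0.084 -0.071  0.004]
```

```bash
python3 -m handwheel '[[0,-0.08,0,0.1,0,0,0],[0,-0.1,0,0.08,0,0,0]]'; python3 go.py -.148 0 .039 15;  python3 -m handwheel '[[0,-0.12,0,0.08,0,0,0],[0,-0.12,0,0.08,0,0,0]]'; python3 go.py -.137 0 .032 15
```

```text
time: 18.2
position: [0.4675, 0.0372, 0.0471]
tcp_rot: [3.132, 0.247, 3.058]
wrist_force: [-2.9, -0.8, -0.8]
grip_width: 0.0005
t 18.2 caseTCP [-0.147  0.002  0.047] world [0.467 0.037 0.047] tilt 14.2 grip 0.0005 F [-2.852 -0.803 -0.841] q [-0.109  0.318 -0.119  2.334  0.385  0.27   0.911]
shift units tool (now axes) [ 0.046 -0.033  0.127] (target axes) [ 0.048 -0.032  0.126] turn units [ 0.073 -0.102  0.007]
time: 18.45
position: [0.4836, 0.0359, 0.0403]
tcp_rot: [3.133, 0.245, 3.058]
wrist_force: [-17.6, 2.5, 7.9]
grip_width: 0.0004
t 18.45 caseTCP [-0.131  0.002  0.04 ] world [0.484 0.036 0.04 ] tilt 14.0 grip 0.0004 F [-17.635   2.462   7.933] q [-0.099  0.352 -0.118  2.302  0.387  0.271  0.921]
shift units tool (now axes) [ 0.13  -0.034  0.11 ] (target axes) [ 0.132 -0.033  0.108] turn units [ 0.068 -0.121  0.011]
```

The push met 18 N in x, so the lever is probably home. I'll back off, rise clear and look.

```bash
python3 -m handwheel '[[0,0.3,0,-0.1,0,0,0],[0,0.3,0,-0.3,0,0,0],[0,0.1,0,-0.8,0,0,0],[0,0,0,-1,0,0,0],[0,0,0,-1,0,0,0]]'; python3 -m handwheel '[[0,0,-0.9,-0.3,0,0,0],[0,0,-0.9,0,0,0,0],[0,0,-0.9,0,0,0,0],[0,0,0,0,0,0,0]]'; python3 go.py -.137 0 .032 15
python3 - <<'E'
from h import *
import go
snap('side','s8');snap('scene','c8')
for n in('c8','s8'):
    im=load(n)[0];g=cv2.cvtColor(im,cv2.COLOR_BGR2HSV)
    m=((g[...,0]<8)|(g[...,0]>172))&(g[...,1]>150)&(g[...,2]>70)
    k,l,s,c=cv2.connectedComponentsWithStats(m.astype('u1'))
    for i in range(1,k):
        if s[i,4]>4: print(n,s[i],c[i].round(1))
    for nm,p in dict(seat=(-.11,0,.146),kL=(-.11,.024,.146),kR=(-.11,-.024,.146),pad=(-.1245,0,.028)).items(): print(nm,proj(n,go.toW(p)))
a=load('c8')[0][220:340,260:385];b=load('s8')[0][200:330,220:350]
cv2.imwrite('pics/z8.png',np.hstack([cv2.copyMakeBorder(cv2.resize(a,(400,384),interpolation=2),0,16,0,0,0),cv2.resize(b,(400,400),interpolation=2)]))
E
```

```text
time: 19.08
position: [0.3987, 0.0421, 0.219]
tcp_rot: [3.13, 0.245, 3.059]
wrist_force: [2.3, -1.1, 0.5]
grip_width: 0.0005
time: 19.58
position: [0.3895, -0.1252, 0.2466]
tcp_rot: [3.132, 0.274, 3.06]
wrist_force: [0.6, 0.0, 0.8]
grip_width: 0.0008
t 19.57 caseTCP [-0.211 -0.166  0.247] world [ 0.39  -0.125  0.247] tilt 15.7 grip 0.0008 F [0.607 0.047 0.799] q [ 0.201 -0.143  0.044  2.245 -0.068  0.772  1.778]
shift units tool (now axes) [-0.231  2.733  3.808] (target axes) [-0.267  2.775  3.775] turn units [0.077 0.087 0.026]
c8 [326 276   6   7  30] [328.7 278.6]
c8 [306 281   6   7  30] [308.7 284.3]
c8 [314 319  15  11  90] [321.1 324.4]
seat [319.498 281.829]
kL [309.086 284.879]
kR [329.797 278.811]
pad [322.416 323.388]
s8 [274 248   7   6  23] [276.9 249.8]
s8 [285 262   7   7  32] [288.5 264.9]
s8 [278 278   9  14  42] [282.3 284.8]
seat [282.416 257.422]
kL [276.459 249.653]
kR [288.471 265.318]
pad [281.029 283.844]
```

View pics/z8.png

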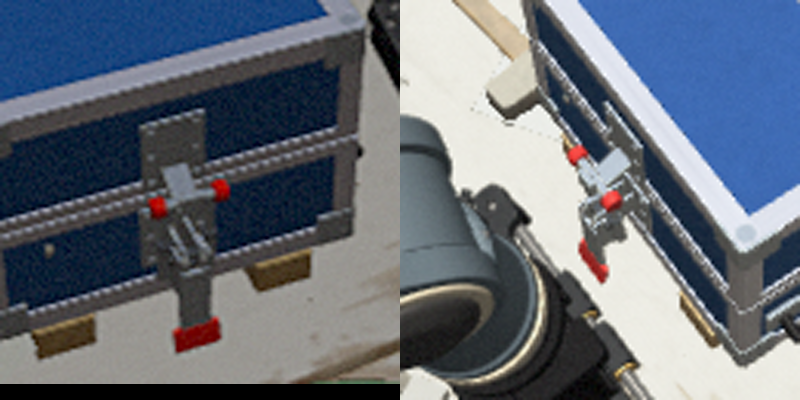

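The lever hangs shut, with the pad at scene px (321,324) against a predicted (322,323). Both knobs are within about 1 px of the keeper seat, the lid is flush, and the arm is clear. I'll hand it in.

```bash
python3 -c "
from workcell import manip
print(manip.job_done())"
```

```text
the job is handed in; nothing more can be done
None
```

The case is shut and latched, and I handed the job in at about 19.7 s of the 64 s allowed. I pushed the lid down until it stopped at z = 0.230 m and lifted the loop by its knobs, which brought the lever up with it. I then set the bar in the keeper with the lever still up (about 1.2 rad) and pressed the lever down past centre.

**Last checks:**
- In both fixed cameras, the knobs and the red pad were within about 1.5 px of where the hooked, shut latch should be.
- The lid looked flush and the arm was clear, with no contact force.

**Forces:** the wrist reached about 55 N when the lid met its stop and about 38 N when the bar was seated, against the 120 N limit. The final push on the lever reached about 18 N. Some of that may have been the gripper's body touching a knob, which would still be under the 40 N limit.

**What disagreed or wasn't checked:**
- My camera measurements were a few mm out. The case yaw came out between -4.8 and -5.6 degrees in different fits, and the bar read about 4 mm high just after hooking.
- One reading during the retreat put joint 2 at -0.333 rad, just past its -0.33 limit. Joint 7 came close to its limit, so I gave the tool a half turn before gripping the bar.
- I did not measure the hammer, mug, block and tape again. I kept the arm well away from them.

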